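# Lay the rice paddle on the trivet

### The arm

A 6-joint arm with a two-finger parallel gripper is mounted at the origin on a cart in front of the work surface, level with it; the furniture and walls round the work are solid. World frame = base frame: x ahead of the robot, y to its left, z up, the work surface at z = 0. Lengths are in mm, angles in rad, forces in N, time in s.
With the tool pointing down it reaches from about 400 to 925 mm from the base axis. Payload 12.5 kg.
Tool frame: the origin (TCP) lies on the front face of the gripper's body, between the roots of the fingers; the fingertips stand 78 mm ahead of it and the grasp point (between the pads) lies 59 mm ahead of it (env.nose_length is the distance from the TCP to the fingertips, in mm); z points along the fingers, y is the line along which they close (so a half turn about z gives the same grasp; the last joint's range is limited). The gripper opens to 95 mm and grips with 3 to 60 N. Pads are 20 mm wide; open, the fingers measure 119 mm over their backs; the gripper's body (75 mm by 180 mm) begins 59 mm behind the grasp point.
Start: joints at [1.125, 0.491, 1.559, -0, 1.092, -0.106], TCP at [208.292, 589.281, 292.261] pointing down, gripper open.
Joint ranges: [-3.1, 3.1], [-0.84, 2.19], [0.05, 2.79], [-1.13, 4.28], [0.06, 2.93], [-2.69, 2.69]. Speed limits (rad/s): [2.22, 2.22, 2.79, 3.14, 3.14, 3.14].

### API

Orientations are given as [roll, pitch, yaw] about the fixed x, y, z axes, in that order (R = Rz(yaw) Ry(pitch) Rx(roll)).
In Python, from cell import env gives the robot as it stands.
- The arm moves only by the tool jog_arm, never from a script. Its argument "motion" is a list of rows, each a list of 7 numbers: the turn, a rotation vector about the tool's x, y, z in degrees, then the shift along the tool's x, y, z in mm, then the finger opening in mm, from 0 to 95.1. In form: [[wx, wy, wz, x, y, z, hand], ...]. A call has 1 to 10 rows; each row shifts and turns the commanded pose from where the row before left it, along the tool's axes as they then stand; what a row does not reach is not made up. A row lasts 1/8 s, in which the tool goes at most 62.5 mm and 10.7 degrees, less where a joint would pass 70% of its speed; a pose out of reach is approached as far as the arm can. A call is refused whole if a number of a shift passes 62.5 or a number of a turn 10.7, either way. A call with a gripper value outside its range is refused whole. The fingers move at their own pace and stop on an object; the grip force is fixed at half the most. Time passes only in rows, so rows that do not move let the fingers close. It gives the time, the measured TCP pose, the force, the opening and the grip force at its end, in the units of the state.
- env.state(): the state, without advancing time (a new reading comes with each control period).
- env.read_camera(name): name is "scene" or "top" or "wrist"; returns a dict with "color" (420x560x3 uint8, red, green, blue), "z_map" (420x560 float32, mm along the optical axis (not along the pixel's ray), 0 where there is no reading), "camera_matrix" (3x3 intrinsics, pixels), "world_to_cam" (4x4, takes a point from world to camera coordinates). Camera axes: x right, y up, looking along -z (the intrinsics and any distortion apply to the point x, -y, -z); pixel columns grow to the right and rows downward; lengths in mm; the calibration is good to about 2 mm. A picture is of the moment at which its call begins.
- env.job_done(): hands the job in; it is judged then, once.
Trained networks look in the newest picture that a camera, given by its name, has taken for a name from the list of things; names that differ only in an ending like _2 or _b are one class to them, and where a whole thing is asked for, a point or a joint stands for the part that bears it (a point fixed in the world has none). Each returns a list of dicts, best first, with "score" (0 to 1); they miss things now and then, are a little off and sometimes report something else, mostly with a low value. They report only what shows in the picture. A call takes as long as a camera call. They do not tell look-alikes from the thing itself.
- env.recognise(camera, thing): "location" ([column, row] in pixels, amid what is visible of it).
The state is a dict: "t": time; "joints": joint angles; "qvel": joint speeds; "tau": joint torques, N m; "eef_pos": TCP position; "tcp_rot": TCP orientation; "ft_force": force on the tool from outside, world axes, zero at the start; "moment": the same for the moment, N m; "opening": opening from 0.0 (shut) to 1.0 (fully open); "grip_force": force on a finger pad.
Only numpy, scipy, OpenCV 4.12 (cv2) and the standard library are available. Lean on these libraries where they do the work, as an engineer would, in place of code of your own. Each camera call takes 0.05 s, during which the arm holds its last target. There are 200 camera calls.

### The job

Take the wooden paddle with the solid blade (no openings, no prongs) out of the slotted stand by its knob and lay it flat with its whole blade in the middle of the pale square trivet, handle sticking straight out over the trivet's left side (as the robot sees it), the knob down on the worktop. Do it with the gripper pointing down and without dropping it: rest the blade's tip on the trivet and keep hold of the knob while the paddle swings down flat between the fingers, then let go. Leave the other two utensils standing in the stand.

Things in the scene. Friction and masses are not known exactly. Their poses are not given: they have to be found in the camera images.
- paddle: Wooden rice paddle, 178 mm long, 60 g, upright in a slot of the stand, blade down. Solid flat blade 56 mm wide, 4 mm thick, 95 mm long; round handle 10 to 13 mm thick, ending in a round knob. Origin: the tip, middle of the blade's free edge, 6 mm above the worktop at the start. z runs along the handle to the knob, y along the blade's width, x through its thickness. Either face may lie up.
- paddle_knob (a point): Centre of the paddle's round knob (22 mm thick), where to pinch it: 165 mm from the tip along z. Pinched lightly along the blade's width, the paddle swings easily about this point between the fingers. In the stand all utensils reach 184 mm above the worktop: lift the tip over the others or draw it out towards the robot. A wall cabinet hangs at x over 0.62 m, z over 0.62 m.
- trivet: Pale plain tile-like trivet lying fixed on the worktop, 108 mm (x) by 122 mm (y), 9 mm high. Origin: centre of its underside; z up; its y axis points to the left (turned by up to 20 degrees). With the paddle's blade flat on it and the knob on the worktop the paddle lies level, its axis 11 mm above the worktop.
- turner: Wooden turner whose blade has two long openings. Size, wood, knob and axes as the paddle; upright in another slot of the fixed wooden stand (70 x 250 x 30 mm high; three slots 24 mm deep, 80 mm apart in a row along the blades' width; any utensil in any slot). Stays there.
- fork: Wooden serving fork with two wide-set prongs. Size, wood, knob and axes as the paddle; upright in another slot of the fixed wooden stand (70 x 250 x 30 mm high; three slots 24 mm deep, 80 mm apart in a row along the blades' width; any utensil in any slot). Stays there.
Not all that is in view belongs to the job. What is shaped like the fork but blue is not meant.

How it is judged:
By the outcome, as a careful person would: the job done as asked, in the order asked, and still so for the second after the job is handed in, with the robot touching nothing.
It also fails if it takes over 48 s, if anything falls off the work surface, if the arm or the gripper's body presses on something with over 40 N, if the wrist force passes 120 N, or if a joint passes its speed limit or range.

## Working session

There is one attempt and no reset: what is moved stays moved. The work goes in short steps, Python scripts to look and compute and a tool call to move; the robot and the scene stay as the last step left them, time stands still between calls to the robot, and variables do not carry over. Pictures are saved under pics/ and viewed, at most 10 in all, crops included, and the job is handed in when it is done.

Besides the shell and the picture viewer there is one more tool, called after ">>>" as a command line: name --pt "numbers of a row" for each row, then --argument value for the rest. jog_arm: Moves the arm, as the interface text tells. Its arguments: {"type":"object","properties":{"motion":{"type":"array"}},"required":["motion"]}

```bash
mkdir -p pics
cat > h.py <<'E'
import numpy as np, cv2
from cell import env
def world(c,u,v,z=None):
    K=c["camera_matrix"];T=np.linalg.inv(c["world_to_cam"])
    if z is None: z=c["z_map"][int(round(v)),int(round(u))]
    p=np.array([(u-K[0,2])/K[0,0]*z,-(v-K[1,2])/K[1,1]*z,-z,1]);return (T@p)[:3]
def cloud(c):
    K=c["camera_matrix"];T=np.linalg.inv(c["world_to_cam"]);z=c["z_map"].astype(float)
    v,u=np.mgrid[:z.shape[0],:z.shape[1]]
    P=np.stack([(u-K[0,2])/K[0,0]*z,-(v-K[1,2])/K[1,1]*z,-z,np.ones_like(z)],-1)@T.T
    P=P[...,:3]; P[z==0]=np.nan; return P
E
python3 - <<'E'
from h import *
ims=[]
for n in ["scene","top"]:
    c=env.read_camera(n);np.savez(n+".npz",**c)
    ims.append(c["color"]);cv2.imwrite(f"pics/{n}1.png",c["color"][...,::-1])
    T=np.linalg.inv(c["world_to_cam"]);print(n,T[:3,3].round(),T[:3,2].round(2))
    for t in ["paddle","paddle_knob","trivet","turner","fork"]:
        for r in env.recognise(n,t)[:4]:
            u,v=r["location"];print(n,t,round(r["score"],2),np.round([u,v]),world(c,u,v).round())
s=env.state();print(s["t"],s["eef_pos"],s["tcp_rot"],s["opening"])
E
```

```text
scene [-315. -362.  719.] [-0.73 -0.39  0.55]
scene paddle 0.69 [227. 201.] [486. 242.  76.]
scene paddle_knob 0.96 [224. 199.] [483. 248.  82.]
scene trivet 0.64 [340. 252.] [ 518. -101.    7.]
scene turner 0.97 [198. 194.] [469. 329.  82.]
scene fork 0.7 [391. 261.] [ 458. -246.   84.]
scene fork 0.57 [252. 204.] [501. 166.  83.]
top [ 289.   71. 1297.] [-0.17 -0.01  0.99]
top paddle 0.74 [206. 203.] [484. 253.  76.]
top paddle_knob 0.65 [209. 202.] [485. 243.  95.]
top trivet 0.87 [340. 191.] [ 525. -100.   11.]
top turner 0.51 [179. 203.] [493. 331.  33.]
top fork 0.69 [236. 197.] [499. 176.  77.]
top fork 0.45 [404. 211.] [ 463. -257.   53.]
0.6 [208.275885   589.28056162 292.26806196] [3.14149552e+00 1.44685932e-05 2.80183432e+00] 0.9997003595876254
```

View pics/scene1.png

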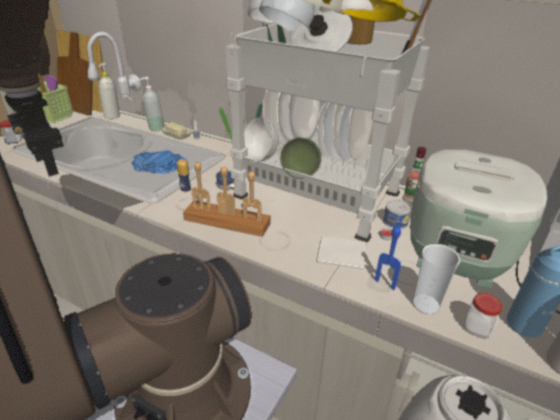

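View pics/top1.png

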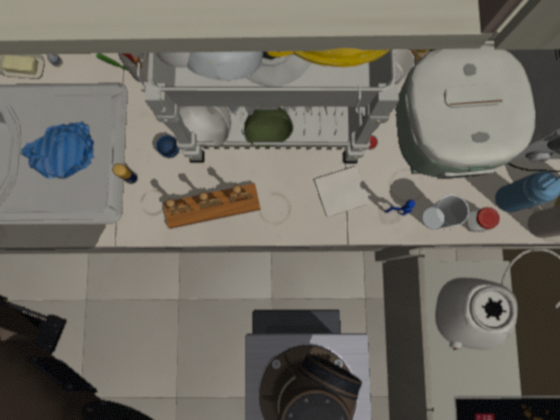

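Scene picture: the stand sits at about (227,215), with utensils at (198,190), (226,195) and (252,195). The trivet is at (342,252), and the blue fork stands alone at (391,261). Next I'll enlarge the stand and measure.

Run:
```python
from h import *
c=np.load("scene.npz");cv2.imwrite("pics/crop1.png",cv2.resize(c["color"][150:240,170:290,::-1],None,fx=6,fy=6,interpolation=cv2.INTER_CUBIC))
for n in ["scene","top"]:
    c=np.load(n+".npz");P=cloud(c);I=c["color"].astype(int)
    x,y,z=P[...,0],P[...,1],P[...,2]
    # knobs
    m=((x>400)&(x<580)&(y>100)&(y<400)&(z>160)&(z<190)&(I[...,0]>I[...,2]+15)).astype(np.uint8)
    k,l,st,ce=cv2.connectedComponentsWithStats(m)
    for i in range(1,k):
        if st[i,4]>3: q=P[l==i];print(n,"knob",st[i,4],ce[i].round(),q.mean(0).round(1),q.min(0).round(),q.max(0).round())
    # stand top
    m=(x>400)&(x<580)&(y>80)&(y<400)&(z>26)&(z<34)&(I[...,0]>I[...,2]+40)
    r=cv2.minAreaRect(P[m][:,:2].astype(np.float32));print(n,"stand",m.sum(),r)
    m=((x>400)&(x<640)&(y>-190)&(y<-20)&(z>5.5)&(z<14)).astype(np.uint8)
    k,l,st,ce=cv2.connectedComponentsWithStats(m)
    for i in range(1,k):
        if st[i,4]>150:
            q=P[l==i];print(n,"trivet",st[i,4],ce[i].round(),q.mean(0).round(1),cv2.minAreaRect(q[:,:2].astype(np.float32)))
```

```text
scene knob 60 [197. 167.] [465.3 321.  174. ] [459. 313. 161.] [474. 332. 185.]
scene knob 60 [224. 171.] [480.6 242.2 174.9] [472. 235. 161.] [492. 252. 186.]
scene knob 64 [251. 176.] [495.8 164.5 174.1] [490. 156. 160.] [506. 176. 184.]
scene stand 1016 ((484.548095703125, 246.41873168945312), (76.02729797363281, 251.29287719726562), 11.27849006652832)
scene trivet 1254 [343. 251.] [ 525.3 -106.5    9.1] ((543.5540161132812, -104.483154296875), (148.80320739746094, 135.6559295654297), 17.297863006591797)
top knob 60 [236. 188.] [501.6 165.8 181.4] [493. 157. 173.] [511. 177. 188.]
top knob 65 [203. 195.] [486.  243.9 181. ] [477. 235. 168.] [497. 255. 189.]
top knob 65 [170. 202.] [470.5 321.4 181.5] [462. 313. 172.] [481. 332. 189.]
top stand 1617 ((487.22039794921875, 245.17994689941406), (70.98222351074219, 250.04673767089844), 11.5794095993042)
top trivet 1592 [342. 191.] [ 525.7 -104.7    9.9] ((526.1406860351562, -102.2672119140625), (113.78012084960938, 127.57669067382812), 17.004636764526367)
```

View pics/crop1.png

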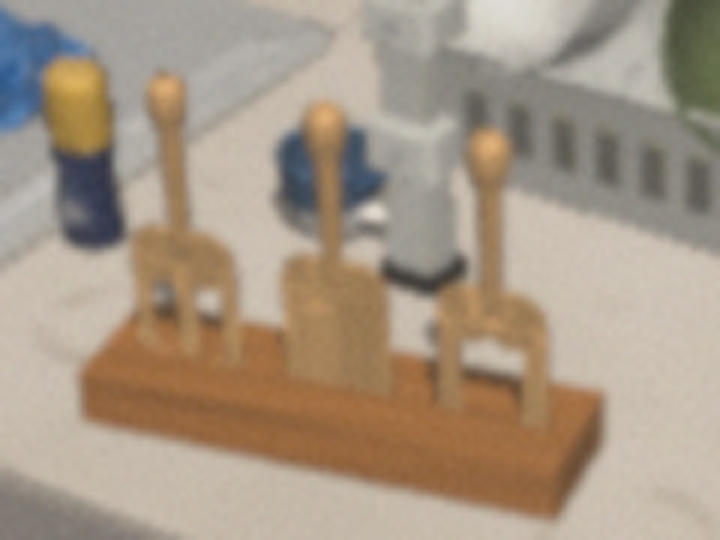

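The middle utensil (scene (226,195)) has a solid blade, so that is the paddle. The left one (198,190) has two openings, so it's the turner. The right one (252,195) has two prongs, so it's the fork, and the blue one at (391,261) is the decoy. Next I'll check clearance to the rack.

Run:
```python
from h import *
A=[]
for n in ["scene","top"]:
    P=cloud(np.load(n+".npz")).reshape(-1,3);A.append(P[~np.isnan(P[:,0])])
A=np.vstack(A)
for y0 in range(-260,360,40):
    o=[y0]
    for a,b in((30,80),(80,150),(150,240),(240,330),(330,450)):
        q=A[(A[:,1]>=y0)&(A[:,1]<y0+40)&(A[:,2]>a)&(A[:,2]<b)&(A[:,0]>380)]
        o.append(np.sort(q[:,0])[3].round() if len(q)>4 else None)
    print(*o)
```

```text
-260 456.0 455.0 452.0 597.0 944.0
-220 463.0 465.0 886.0 943.0 943.0
-180 599.0 598.0 597.0 606.0 598.0
-140 597.0 596.0 595.0 604.0 595.0
-100 627.0 612.0 614.0 944.0 620.0
-60 628.0 613.0 614.0 656.0 621.0
-20 629.0 613.0 616.0 660.0 622.0
20 629.0 615.0 615.0 671.0 623.0
60 629.0 613.0 615.0 654.0 614.0
100 474.0 613.0 617.0 649.0 613.0
140 466.0 494.0 490.0 655.0 624.0
180 457.0 491.0 617.0 657.0 625.0
220 451.0 479.0 474.0 661.0 626.0
260 441.0 473.0 603.0 610.0 603.0
300 433.0 463.0 459.0 614.0 606.0
340 429.0 462.0 None None None
```

```bash
cat >> h.py <<'E'
from scipy.spatial.transform import Rotation as Ro
def plan(p,yaw,n,hand,start=None):
    s=env.state()
    p0,R=(np.array(s["eef_pos"]),Ro.from_euler("xyz",s["tcp_rot"])) if start is None else (np.array(start[0],float),Ro.from_euler("xyz",[np.pi,0,start[1]]))
    G=Ro.from_euler("xyz",[np.pi,0,yaw]);w=(R.inv()*G).as_rotvec(degrees=True)/n
    out=[]
    for i in range(n):
        d=R.inv().apply((np.array(p,float)-p0)/(n-i));r=[*w.round(1),*d.round(1),hand];out.append([float(a) for a in r])
        p0=p0+R.apply(r[3:6]);R=R*Ro.from_rotvec(r[:3],degrees=True)
    print(out); return p0,R.as_euler("xyz")
E
python3 -c "
from h import *
plan([486,244.5,300],3.338,10,60)"
```

```text
[[0.0, 0.0, -3.1, -37.7, -23.3, -0.8, 60.0], [0.0, 0.0, -3.1, -36.4, -25.2, -0.8, 60.0], [0.0, 0.0, -3.1, -34.9, -27.2, -0.8, 60.0], [0.0, 0.0, -3.1, -33.4, -29.0, -0.8, 60.0], [0.0, 0.0, -3.1, -31.8, -30.8, -0.8, 60.0], [0.0, 0.0, -3.1, -30.1, -32.5, -0.7, 60.0], [0.0, 0.0, -3.1, -28.3, -34.1, -0.8, 60.0], [0.0, 0.0, -3.1, -26.4, -35.5, -0.7, 60.0], [0.0, 0.0, -3.1, -24.4, -36.9, -0.8, 60.0], [0.0, 0.0, -3.1, -22.5, -38.2, -0.7, 60.0]]
```

>>> jog_arm --pt "0 0 -3.1 -37.7 -23.3 -0.8 60" --pt "0 0 -3.1 -36.4 -25.2 -0.8 60" --pt "0 0 -3.1 -34.9 -27.2 -0.8 60" --pt "0 0 -3.1 -33.4 -29 -0.8 60" --pt "0 0 -3.1 -31.8 -30.8 -0.8 60" --pt "0 0 -3.1 -30.1 -32.5 -0.8 60" --pt "0 0 -3.1 -28.3 -34.1 -0.8 60" --pt "0 0 -3.1 -26.4 -35.5 -0.8 60" --pt "0 0 -3.1 -24.4 -36.9 -0.8 60" --pt "0 0 -3.1 -22.5 -38.2 -0.8 60"

```text
t: 1.85
eef_pos: [486.9, 243.2, 300.5]
tcp_rot: [3.141, 0.0, -2.939]
ft_force: [0.6, -0.0, 0.4]
opening: 0.631
grip_force: 0.0
```

Run:
```python
from h import *
c=env.read_camera("wrist");cv2.imwrite("pics/w1.png",c["color"][...,::-1])
P=cloud(c);x,y,z=P[...,0],P[...,1],P[...,2]
I=c["color"].astype(int)
m=((z>163)&(z<190)&(x>430)&(x<540)&(y>120)&(y<380)&(I[...,0]>I[...,2]+15)).astype(np.uint8)
k,l,st,ce=cv2.connectedComponentsWithStats(m)
for i in range(1,k):
    if st[i,4]>30: q=P[l==i];print(st[i,4],ce[i].round(),q.mean(0).round(1),q.min(0).round(1),q.max(0).round(1))
for r in env.recognise("wrist","paddle_knob"): print(r, world(c,*r["location"]))
s=env.state();print(s["t"],s["eef_pos"],s["tcp_rot"],s["opening"],s["joints"])
```

```text
697 [176. 229.] [498.8 170.  179.1] [491.2 159.1 163.1] [511.2 178.8 184.7]
654 [284. 230.] [483.6 246.1 179.7] [475.4 236.3 163.4] [495.1 257.  184.9]
659 [391. 230.] [468.8 321.1 178.7] [459.7 314.5 163.4] [480.1 330.5 185.7]
{'location': [283.8, 206.3], 'score': 0.93} [481.08471375 245.91962972 122.72886697]
1.95 [488.16479844 241.8793695  300.29312524] [-3.14124943e+00  8.57728083e-04 -2.94224244e+00] 0.63324821622716 [ 3.38937702e-01  3.68334732e-01  1.74642111e+00 -5.36951611e-04
  1.02603525e+00 -1.43093062e+00]
```

View pics/w1.png

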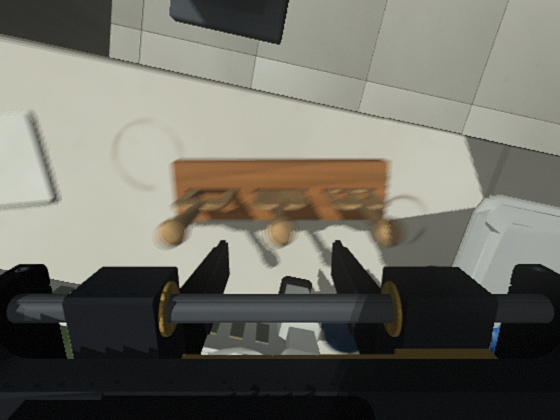

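The wrist view shows the three knobs at (172,232), (281,232) and (387,232). The middle one, above the solid blade, sits between the fingers. I'll descend onto it.

>>> jog_arm --pt "0 0 0 1 2 15 60" --pt "0 0 0 0.9 2.1 15 60" --pt "0 0 0 0 0 15 60" --pt "0 0 0 0 0 10 60" --pt "0 0 0 0 0 5 60" --pt "0 0 0 0 0 0 60" --pt "0 0 0 0 0 0 60"

```text
t: 2.82
eef_pos: [483.5, 248.1, 240.6]
tcp_rot: [3.141, 0.001, -2.94]
ft_force: [-0.7, 0.4, -0.1]
opening: 0.631
grip_force: 0.0
```

>>> jog_arm --pt "0 0 0 0 0 0 22" --pt "0 0 0 0 0 0 15" --pt "0 0 0 0 0 0 15" --pt "0 0 0 0 0 0 15" --pt "0 0 0 0 0 0 15" --pt "0 0 0 0 0 0 15"

```text
t: 3.58
eef_pos: [483.4, 248.1, 240.3]
tcp_rot: [3.142, 0.0, -2.94]
ft_force: [0.3, 0.3, 0.4]
opening: 0.21
grip_force: 30.0
```

>>> jog_arm --pt "0 0 0 0 0 -4 15" --pt "0 0 0 0 0 -8 15" --pt "0 0 0 0 0 -10 15" --pt "0 0 0 0 0 -12 15" --pt "0 0 0 0 0 -12 15" --pt "0 0 0 0 0 -12 15" --pt "0 0 0 0 0 -10 15" --pt "0 0 0 0 0 -8 15" --pt "0 0 0 0 0 -4 15" --pt "0 0 0 0 0 0 15"

```text
t: 4.82
eef_pos: [483.4, 248.1, 320.3]
tcp_rot: [3.141, 0.0, -2.94]
ft_force: [-0.2, -0.3, -0.9]
opening: 0.208
grip_force: 30.0
```

Run:
```python
from h import *
c=env.read_camera("scene");np.savez("s2.npz",**c);cv2.imwrite("pics/s2.png",cv2.resize(c["color"][80:240,130:330,::-1],None,fx=3.5,fy=3.5))
a=plan([410,215,321],3.343,8,15)
b=plan([430,-20,321],1.868,20,15,(a[0],3.343))
plan([498,-80,285],1.868,6,15,(b[0],1.868))
```

```text
[[0.0, -0.0, -0.0, 9.8, -2.2, -0.1, 15.0], [0.0, -0.0, -0.0, 9.8, -2.2, -0.1, 15.0], [0.0, -0.0, -0.0, 9.8, -2.2, -0.1, 15.0], [0.0, -0.0, -0.0, 9.8, -2.2, -0.1, 15.0], [0.0, -0.0, -0.0, 9.8, -2.2, -0.1, 15.0], [0.0, -0.0, -0.0, 9.8, -2.3, -0.1, 15.0], [0.0, -0.0, -0.0, 9.8, -2.2, -0.2, 15.0], [0.0, -0.0, -0.0, 9.8, -2.3, -0.1, 15.0]]
[[-0.0, -0.0, 4.2, 1.4, -11.7, -0.0, 15.0], [-0.0, -0.0, 4.2, 0.5, -11.8, -0.0, 15.0], [-0.0, -0.0, 4.2, -0.4, -11.8, -0.0, 15.0], [-0.0, -0.0, 4.2, -1.2, -11.7, -0.0, 15.0], [-0.0, -0.0, 4.2, -2.1, -11.6, -0.0, 15.0], [-0.0, -0.0, 4.2, -2.9, -11.4, -0.0, 15.0], [-0.0, -0.0, 4.2, -3.7, -11.2, -0.0, 15.0], [-0.0, -0.0, 4.2, -4.6, -10.9, -0.0, 15.0], [-0.0, -0.0, 4.2, -5.3, -10.5, -0.0, 15.0], [-0.0, -0.0, 4.2, -6.1, -10.1, -0.0, 15.0], [-0.0, -0.0, 4.2, -6.8, -9.6, -0.0, 15.0], [-0.0, -0.0, 4.2, -7.5, -9.1, -0.0, 15.0], [-0.0, -0.0, 4.2, -8.2, -8.5, -0.0, 15.0], [-0.0, -0.0, 4.2, -8.7, -7.9, -0.0, 15.0], [-0.0, -0.0, 4.2, -9.3, -7.2, -0.0, 15.0], [-0.0, -0.0, 4.2, -9.8, -6.6, -0.0, 15.0], [-0.0, -0.0, 4.2, -10.3, -5.8, -0.0, 15.0], [-0.0, -0.0, 4.2, -10.7, -5.0, -0.0, 15.0], [-0.0, -0.0, 4.2, -11.0, -4.3, -0.0, 15.0], [-0.0, -0.0, 4.2, -11.3, -3.4, -0.0, 15.0]]
[[0.0, 0.0, 0.0, -12.9, 7.9, 6.0, 15.0], [0.0, 0.0, 0.0, -12.9, 7.9, 6.0, 15.0], [0.0, 0.0, 0.0, -12.9, 7.9, 6.0, 15.0], [0.0, 0.0, 0.0, -12.8, 7.9, 6.0, 15.0], [0.0, 0.0, 0.0, -12.9, 7.9, 6.0, 15.0], [0.0, 0.0, 0.0, -12.8, 7.9, 6.0, 15.0]]
```

View pics/s2.png

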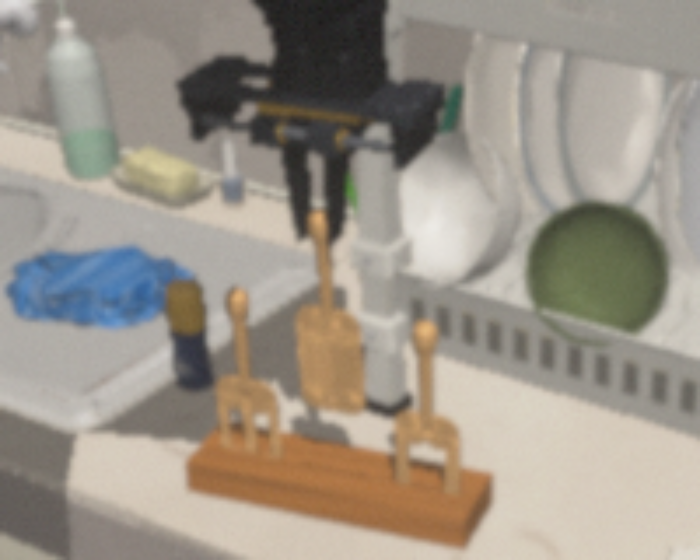

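The paddle (solid blade) hangs upright from the fingers, clear of the stand, and the other two are still in their slots. I'll draw it towards the robot and then carry it round.

>>> jog_arm --pt "0 0 0 4 -1 0 15" --pt "0 0 0 8 -2 0 15" --pt "0 0 0 10 -2.5 0 15" --pt "0 0 0 12 -3 0 15" --pt "0 0 0 12 -3 0 15" --pt "0 0 0 12 -3 0 15" --pt "0 0 0 10 -2 0 15" --pt "0 0 0 7 -2 0 15" --pt "0 0 0 3 0 0 15" --pt "0 0 0 0 0 0 15"

```text
t: 6.12
eef_pos: [410.6, 214.4, 320.3]
tcp_rot: [3.141, 0.0, -2.94]
ft_force: [0.6, -0.3, -0.2]
opening: 0.204
grip_force: 30.0
```

>>> jog_arm --pt "0 0 2 0 -6 0 15" --pt "0 0 4.2 1.4 -11.7 0 15" --pt "0 0 4.2 0.5 -11.8 0 15" --pt "0 0 4.2 -0.4 -11.8 0 15" --pt "0 0 4.2 -1.2 -11.7 0 15" --pt "0 0 4.2 -2.1 -11.6 0 15" --pt "0 0 4.2 -2.9 -11.4 0 15" --pt "0 0 4.2 -3.7 -11.2 0 15" --pt "0 0 4.2 -4.6 -10.9 0 15" --pt "0 0 4.2 -5.3 -10.5 0 15"

```text
t: 7.38
eef_pos: [417.3, 101.9, 320.2]
tcp_rot: [3.142, -0.0, 2.644]
ft_force: [-0.6, -0.1, -0.3]
opening: 0.209
grip_force: 30.0
```

>>> jog_arm --pt "0 0 4.2 -6.1 -10.1 0 15" --pt "0 0 4.2 -6.8 -9.6 0 15" --pt "0 0 4.2 -7.5 -9.1 0 15" --pt "0 0 4.2 -8.2 -8.5 0 15" --pt "0 0 4.2 -8.7 -7.9 0 15" --pt "0 0 4.2 -9.3 -7.2 0 15" --pt "0 0 4.2 -9.8 -6.6 0 15" --pt "0 0 4.2 -10.3 -5.8 0 15" --pt "0 0 4.2 -8 -4 0 15" --pt "0 0 4.2 -4 -2 0 15"

```text
t: 8.62
eef_pos: [422.0, -5.8, 320.1]
tcp_rot: [-3.142, -0.0, 1.911]
ft_force: [0.4, -0.3, -1.0]
opening: 0.209
grip_force: 30.0
```

Run:
```python
from h import *
s=env.state();print(s["t"],s["eef_pos"],s["tcp_rot"],s["ft_force"])
plan([498,-80,290],1.868,8,15)
```

```text
8.625 [421.99319619  -5.8076736  320.1476955 ] [-3.14153894e+00 -1.46242710e-05  1.91075371e+00] [ 0.39177159 -0.29214732 -1.0113043 ]
[[-0.0, -0.0, 0.3, -11.9, 5.9, 3.8, 15.0], [-0.0, -0.0, 0.3, -11.9, 5.9, 3.8, 15.0], [-0.0, -0.0, 0.3, -11.8, 6.0, 3.8, 15.0], [-0.0, -0.0, 0.3, -11.8, 6.0, 3.7, 15.0], [-0.0, -0.0, 0.3, -11.8, 6.1, 3.8, 15.0], [-0.0, -0.0, 0.3, -11.8, 6.2, 3.7, 15.0], [-0.0, -0.0, 0.3, -11.7, 6.2, 3.8, 15.0], [-0.0, -0.0, 0.3, -11.7, 6.4, 3.7, 15.0]]
```

>>> jog_arm --pt "0 0 0.3 -6 3 4 15" --pt "0 0 0.3 -11.9 5.9 6 15" --pt "0 0 0.3 -12 6 8 15" --pt "0 0 0.3 -12 6 8 15" --pt "0 0 0.3 -12 6 8 15" --pt "0 0 0.3 -12 6 8 15" --pt "0 0 0.3 -12 6 6 15" --pt "0 0 0.3 -10 5 4 15" --pt "0 0 0.3 -6.5 4.5 4 15" --pt "0 0 0 0 0 0 15"

```text
t: 9.88
eef_pos: [498.0, -79.4, 263.9]
tcp_rot: [-3.141, -0.0, 1.868]
ft_force: [-0.1, -0.3, -0.2]
opening: 0.206
grip_force: 30.0
```

Run:
```python
from h import *
s=env.state();print(s["t"],s["eef_pos"],s["tcp_rot"],s["ft_force"])
c=env.read_camera("scene");cv2.imwrite("pics/s3.png",cv2.resize(c["color"][120:300,250:430,::-1],None,fx=3.3,fy=3.3))
P=cloud(c);I=c["color"].astype(int);x,y,z=P[...,0],P[...,1],P[...,2]
m=(I[...,0]>I[...,2]+22)&(z>15)&(x>400)&(x<590)&(y<20)&(y>-180)
for a,b in((15,50),(50,90),(90,115),(115,150),(150,200)):
    q=P[m&(z>a)&(z<b)];print(a,len(q),np.median(q,0).round(1) if len(q) else 0, q.min(0).round() if len(q) else 0)
```

```text
9.875 [497.9730779  -79.40280082 263.9466606 ] [-3.14135117e+00 -2.85143722e-04  1.86768875e+00] [-0.13814925 -0.29683396 -0.22400955]
15 7 [472.8 -89.6  41.1] [470. -90.  36.]
50 31 [470.5 -89.7  69.9] [467. -93.  51.]
90 18 [471.3 -90.1 102.8] [469. -92.  91.]
115 59 [492.8 -85.1 132.3] [473. -90. 116.]
150 57 [492.7 -84.7 168.3] [483. -92. 151.]
```

View pics/s3.png

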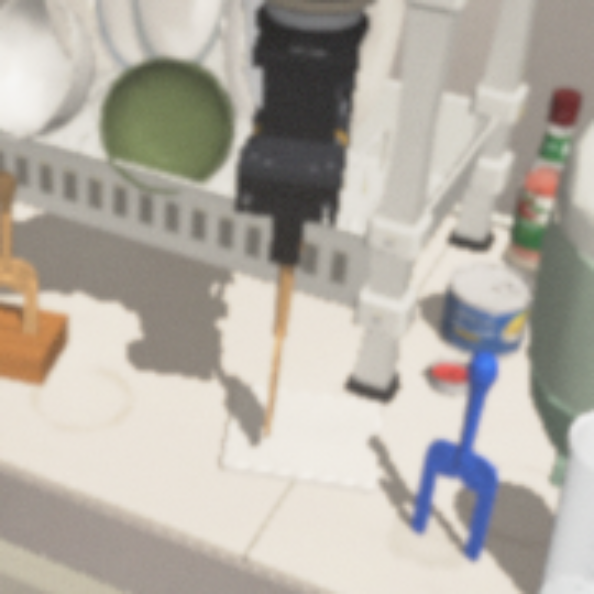

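The paddle hangs edge-on above the trivet (tip at about (265,435) in the crop), pivot axis along the trivet's x. I'll go down to contact.

>>> jog_arm --pt "0 0 0 0 0 5 15" --pt "0 0 0 0 0 6 15" --pt "0 0 0 0 0 4 15" --pt "0 0 0 0 0 2 15" --pt "0 0 0 1 0 1 15" --pt "0 0 0 1 0 1 15" --pt "0 0 0 2 0 1 15"

```text
t: 10.8
eef_pos: [496.6, -75.3, 244.2]
tcp_rot: [3.141, 0.0, 1.868]
ft_force: [0.2, -0.3, -1.6]
opening: 0.211
grip_force: 30.0
```

>>> jog_arm --pt "0 0 0 2 0 0.5 15" --pt "0 0 0 2 0 0.5 15" --pt "0 0 0 2 0 0.5 15" --pt "0 0 0 0 0 0 15"

```text
t: 11.3
eef_pos: [495.0, -69.5, 243.1]
tcp_rot: [3.141, 0.0, 1.868]
ft_force: [-0.2, -0.6, 4.3]
opening: 0.21
grip_force: 30.0
```

>>> jog_arm --pt "0 0 0 5 0 0.7 15" --pt "0 0 0 5 0 0.7 15" --pt "0 0 0 5 0 0.8 15" --pt "0 0 0 5 0 0.9 15" --pt "0 0 0 5 0 1 15" --pt "0 0 0 5 0 1.2 15" --pt "0 0 0 5 0 1.4 15" --pt "0 0 0 5 0 1.6 15" --pt "0 0 0 0 0 0 15"

```text
t: 12.42
eef_pos: [484.0, -30.7, 236.8]
tcp_rot: [3.137, 0.001, 1.868]
ft_force: [-2.9, 6.5, 28.7]
opening: 0.21
grip_force: 30.0
```

```bash
cat > look.py <<'E'
import sys
from h import *
s=env.state();print(s["t"],s["eef_pos"],s["tcp_rot"],s["ft_force"])
c=env.read_camera("scene")
if len(sys.argv)>1: cv2.imwrite(sys.argv[1],cv2.resize(c["color"][150:300,240:400,::-1],None,fx=3.5,fy=3.5))
tx=np.array([.956,.292]);ty=np.array([-.292,.956]);C=np.array([526,-102.5])
for n,c in(("scene",c),("top",env.read_camera("top"))):
    P=cloud(c);I=c["color"].astype(int);q=P[(I[...,0]>I[...,2]+22)&(P[...,2]>11)&(P[...,2]<180)&(P[...,0]>400)&(P[...,0]<590)]
    S=(q[:,:2]-C)@ty;O=(q[:,:2]-C)@tx
    g=(S>-80)&(S<180)&(abs(O)<55)&(q[:,1]<105)
    for a in range(-80,180,20):
        k=g&(S>=a)&(S<a+20)
        if k.sum()>3: print(n,a,k.sum(),"o",np.percentile(O[k],[2,50,98]).round(),"z",np.median(q[k,2]).round(),"smin",S[k].min().round())
E
python3 look.py pics/s4.png
```

```text
12.425 [484.00678541 -30.68035645 236.79176543] [3.13687006e+00 1.29420840e-03 1.86823477e+00] [-2.87772088  6.45934805 28.74380517]
scene 20 39 o [-51. -28.   4.] z 21.0 smin 34.0
scene 40 160 o [-51. -31.   5.] z 67.0 smin 40.0
scene 60 91 o [-35. -25. -21.] z 135.0 smin 60.0
```

View pics/s4.png

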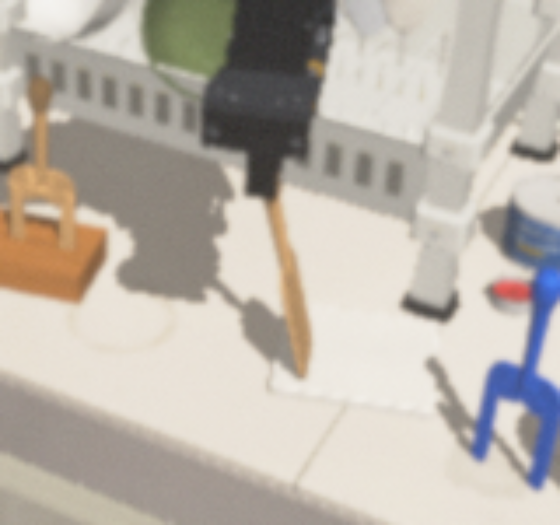

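>>> jog_arm --pt "0 0 0 4 0 0 15" --pt "0 0 0 4 0 1 15" --pt "0 0 0 5 0 1.8 15" --pt "0 0 0 5 0 2 15" --pt "0 0 0 0 0 0 15"

```text
t: 13.15
eef_pos: [478.2, -13.4, 230.9]
tcp_rot: [3.139, 0.0, 1.868]
ft_force: [-1.7, 6.5, 18.3]
opening: 0.209
grip_force: 30.0
```

```bash
python3 look.py
```

```text
13.15 [478.15681015 -13.38373402 230.86517454] [3.13912700e+00 4.25217434e-05 1.86819849e+00] [-1.73832209  6.45329698 18.28517364]
scene 20 32 o [-49. -24.  12.] z 18.0 smin 34.0
scene 40 142 o [-51. -29.   3.] z 49.0 smin 40.0
scene 60 111 o [-50. -26.   3.] z 95.0 smin 60.0
scene 80 60 o [-38. -26. -21.] z 142.0 smin 80.0
```

>>> jog_arm --pt "0 0 0 5 0 1.4 15" --pt "0 0 0 5 0 2.2 15" --pt "0 0 0 5 0 2.6 15" --pt "0 0 0 5 0 2.8 15" --pt "0 0 0 5 0 3.1 15" --pt "0 0 0 5 0 3.3 15" --pt "0 0 0 5 0 3.6 15" --pt "0 0 0 5 0 3.9 15" --pt "0 0 0 0 0 0 15"

```text
t: 14.38
eef_pos: [466.0, 24.8, 206.9]
tcp_rot: [3.141, -0.001, 1.868]
ft_force: [-1.0, 4.6, 6.2]
opening: 0.205
grip_force: 30.0
```

```bash
python3 look.py
```

```text
14.375 [465.95566217  24.77456339 206.88985799] [ 3.14122434e+00 -5.43572392e-04  1.86844238e+00] [-1.04016082  4.61446216  6.22620163]
scene 20 33 o [-49. -27.   5.] z 17.0 smin 34.0
scene 40 121 o [-51. -27.   5.] z 32.0 smin 40.0
scene 60 126 o [-52. -27.   4.] z 58.0 smin 60.0
scene 80 91 o [-50. -26.   2.] z 80.0 smin 80.0
scene 100 53 o [-29. -26. -20.] z 109.0 smin 100.0
scene 120 42 o [-40. -26. -15.] z 133.0 smin 120.0
```

>>> jog_arm --pt "0 0 0 5 0 4.2 15" --pt "0 0 0 5 0 4.6 15" --pt "0 0 0 5 0 5 15" --pt "0 0 0 5 0 5.5 15" --pt "0 0 0 5 0 6.1 15" --pt "0 0 0 5 0 6.8 15" --pt "0 0 0 4 0 6 15" --pt "0 0 0 4 0 6 15" --pt "0 0 0 0 0 0 15"

```text
t: 15.6
eef_pos: [454.9, 60.5, 162.1]
tcp_rot: [-3.141, -0.0, 1.868]
ft_force: [0.6, 0.1, 0.1]
opening: 0.207
grip_force: 30.0
```

>>> jog_arm --pt "0 0 0 -3 0 0 15" --pt "0 0 0 -5 1 0 15" --pt "0 0 0 -6 1.5 0 15" --pt "0 0 0 -6 2 0 15" --pt "0 0 0 -6 2 0 15" --pt "0 0 0 -6 2 0 15" --pt "0 0 0 -6 2 0 15" --pt "0 0 0 -4 1 0 15" --pt "0 0 0 0 0 0 15"

```text
t: 16.73
eef_pos: [478.4, 23.3, 162.5]
tcp_rot: [3.141, 0.0, 1.868]
ft_force: [-0.3, 0.0, 0.1]
opening: 0.207
grip_force: 30.0
```

```bash
python3 look.py pics/s5.png
```

```text
16.725 [478.44013947  23.34794253 162.47856609] [3.14140585e+00 9.12893330e-05 1.86779040e+00] [-0.2601841   0.02474747  0.12076497]
scene -20 51 o [-38. -15.  13.] z 16.0 smin -10.0
scene 0 110 o [-39. -14.  17.] z 25.0 smin 0.0
scene 20 112 o [-40. -15.  16.] z 36.0 smin 20.0
scene 40 111 o [-39. -13.  15.] z 49.0 smin 40.0
scene 60 74 o [-36. -14.  11.] z 59.0 smin 60.0
scene 80 41 o [-43. -14.   4.] z 74.0 smin 81.0
scene 100 57 o [-44. -13.   3.] z 88.0 smin 100.0
scene 120 20 o [-30. -18.  -2.] z 98.0 smin 120.0
top -20 90 o [-37. -10.  19.] z 17.0 smin -16.0
top 0 89 o [-40. -21.  12.] z 25.0 smin 0.0
```

View pics/s5.png

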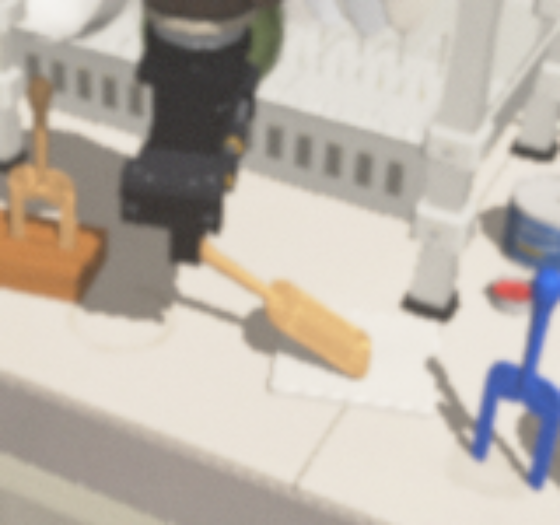

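The tip now lies on the trivet at (360,370) in the crop, the blade is tilted about 30 degrees, and it is still gripped. I'll slide it further and lower.

>>> jog_arm --pt "0 0 0 -3 1 0.5 15" --pt "0 0 0 -5 1.5 0.5 15" --pt "0 0 0 -6 2 0.5 15" --pt "0 0 0 -6 2 0.5 15" --pt "0 0 0 -6 2 0.5 15" --pt "0 0 0 -4 1.5 0.5 15" --pt "0 0 0 -3 0.5 0 15" --pt "0 0 0 0 0 0 15"

```text
t: 17.82
eef_pos: [498.1, -5.1, 159.5]
tcp_rot: [3.141, 0.0, 1.868]
ft_force: [-0.0, -1.4, -0.7]
opening: 0.204
grip_force: 30.0
```

>>> jog_arm --pt "0 0 0 3 0 6 15" --pt "0 0 0 3 0 6 15" --pt "0 0 0 3 0 7 15" --pt "0 0 0 3 0 8 15" --pt "0 0 0 2 0 8 15" --pt "0 0 0 2 0 8 15" --pt "0 0 0 2 0 8 15" --pt "0 0 0 1 0 6 15" --pt "0 0 0 1 0 5 15" --pt "0 0 0 0 0 0 15"

```text
t: 19.08
eef_pos: [492.1, 14.3, 97.2]
tcp_rot: [-3.141, -0.0, 1.868]
ft_force: [-0.5, 0.2, 0.0]
opening: 0.207
grip_force: 30.0
```

```bash
python3 look.py
```

```text
19.075 [492.05424038  14.27998684  97.21442244] [-3.14118853e+00 -2.41906815e-04  1.86807727e+00] [-0.53349473  0.19364816  0.02750068]
scene -60 21 o [-24.  -0.  21.] z 14.0 smin -45.0
scene -40 104 o [-29.  -5.  24.] z 14.0 smin -40.0
scene -20 104 o [-29.  -3.  27.] z 17.0 smin -20.0
scene 0 106 o [-29.  -4.  27.] z 19.0 smin 0.0
scene 20 104 o [-28.  -3.  26.] z 21.0 smin 20.0
scene 40 56 o [-23.  -4.  23.] z 24.0 smin 40.0
scene 60 28 o [-7. -4.  2.] z 27.0 smin 61.0
scene 80 66 o [-35.  -3.  19.] z 34.0 smin 80.0
scene 100 21 o [-14.  -6.  -1.] z 33.0 smin 100.0
top -60 37 o [-21.   2.  24.] z 14.0 smin -49.0
top -40 124 o [-18.   5.  29.] z 16.0 smin -40.0
top -20 106 o [-13.   8.  29.] z 18.0 smin -20.0
top 0 9 o [-4. -0.  7.] z 20.0 smin 1.0
```

>>> jog_arm --pt "0 0 0 0.5 0 5 15" --pt "0 0 0 0.5 0 5 15" --pt "0 0 0 0 0 3 15" --pt "0 0 0 0 0 2 15" --pt "0 0 0 0 0 1 15" --pt "0 0 0 0 0 0.5 15" --pt "0 0 0 0 0 0 15"

```text
t: 20.05
eef_pos: [491.8, 15.3, 81.1]
tcp_rot: [3.141, -0.0, 1.868]
ft_force: [0.3, 1.7, 1.8]
opening: 0.207
grip_force: 30.0
```

>>> jog_arm --pt "0 0 0 0 0 0.5 15" --pt "0 0 0 0 0 0.5 15" --pt "0 0 0 0 0 0 15"

```text
t: 20.42
eef_pos: [491.8, 15.2, 80.0]
tcp_rot: [-3.142, -0.0, 1.868]
ft_force: [-0.6, 1.3, 1.5]
opening: 0.21
grip_force: 30.0
```

```bash
python3 look.py
```

```text
20.425 [491.7923805   15.23637031  79.98047941] [-3.14152305e+00 -1.00074171e-04  1.86812027e+00] [-0.62443066  1.30484995  1.4925413 ]
scene -60 19 o [-24.  -3.  16.] z 20.0 smin -44.0
scene -40 105 o [-31.  -5.  24.] z 19.0 smin -40.0
scene -20 105 o [-29.  -5.  25.] z 18.0 smin -20.0
scene 0 105 o [-29.  -3.  26.] z 18.0 smin 0.0
scene 20 105 o [-29.  -2.  26.] z 17.0 smin 20.0
scene 40 56 o [-24.  -4.  19.] z 17.0 smin 40.0
scene 60 28 o [-8. -3.  4.] z 17.0 smin 60.0
scene 80 59 o [-34.  -2.  16.] z 89.0 smin 80.0
scene 100 16 o [-19.  -6.  -3.] z 17.0 smin 102.0
top -60 25 o [ 5. 14. 27.] z 18.0 smin -52.0
top -40 52 o [ 8. 20. 31.] z 20.0 smin -40.0
top -20 31 o [17. 24. 31.] z 19.0 smin -20.0
```

Run:
```python
from h import *
c=env.read_camera("scene");a=cv2.resize(c["color"][180:290,270:400,::-1],None,fx=3,fy=3,interpolation=cv2.INTER_CUBIC)
d=env.read_camera("top");b=cv2.resize(d["color"][140:250,270:400,::-1],None,fx=3,fy=3,interpolation=cv2.INTER_CUBIC)
cv2.imwrite("pics/s6.png",np.hstack([a,b]))
for n,c in(("scene",c),("top",d)):
    P=cloud(c);S=(P[...,:2]-[526,-102.5])@[-.292,.956];O=(P[...,:2]-[526,-102.5])@[.956,.292];z=P[...,2]
    for s in range(-65,60,10):
        k=(abs(S-s)<5)
        print(n,s,[ (round(float(np.nanmedian(z[k&(abs(O-o)<5)])),1) if (k&(abs(O-o)<5)).sum()>2 else None) for o in(-45,-20,-10,0,10,20,45)])
```

```text
scene -65 [0.3, 0.1, 1.0, 1.4, 1.1, 0.3, -0.3]
scene -55 [9.4, 9.8, 8.7, 8.4, 9.8, 9.8, 9.1]
scene -45 [8.7, 10.0, 17.9, 14.7, 18.9, 9.5, 9.3]
scene -35 [8.2, 17.1, 19.5, 18.8, 19.1, 18.5, 9.1]
scene -25 [9.2, 19.3, 19.3, 18.4, 18.8, 19.4, 9.4]
scene -15 [9.6, 18.8, 19.1, 19.0, 18.4, 18.1, 8.9]
scene -5 [9.6, 17.4, 18.8, 18.7, 17.9, 18.7, 8.2]
scene 5 [10.3, 17.7, 19.3, 18.0, 18.7, 18.2, 9.1]
scene 15 [9.1, 16.6, 17.1, 17.4, 17.5, 18.7, 9.4]
scene 25 [8.4, 17.2, 17.2, 18.0, 17.6, 18.1, 8.8]
scene 35 [9.7, 17.2, 17.7, 17.2, 17.6, 16.5, 8.3]
scene 45 [9.1, 14.7, 16.8, 20.0, 18.3, 17.3, 9.3]
scene 55 [8.5, 273.4, 275.2, 286.9, 299.9, 9.4, 7.8]
top -65 [None, None, None, 5.2, 1.7, 2.4, 2.0]
top -55 [None, None, None, 10.5, 10.2, 9.5, 11.0]
top -45 [None, None, None, None, 21.0, 18.0, 9.1]
top -35 [None, None, None, None, 18.5, 19.7, 10.6]
top -25 [None, None, None, None, None, 19.9, 11.2]
top -15 [None, None, None, None, None, 20.9, 10.0]
top -5 [None, None, None, None, None, 22.0, 10.4]
top 5 [None, None, None, None, None, None, None]
top 15 [None, None, None, None, None, None, None]
top 25 [None, None, None, None, None, None, None]
top 35 [None, None, None, None, None, None, None]
top 45 [None, None, None, None, None, None, None]
top 55 [None, None, None, 338.3, 318.4, 299.0, None]
```

View pics/s6.png

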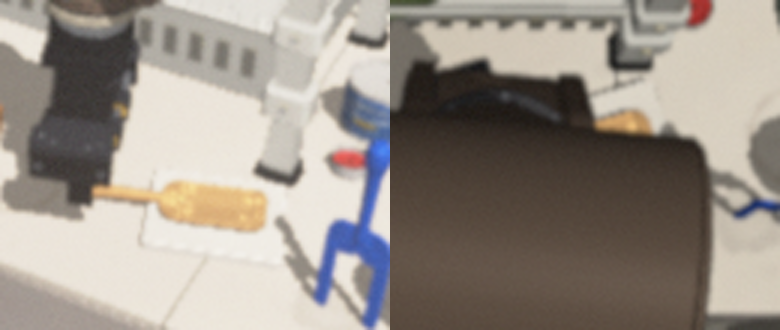

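The blade is centred, but its tip stays about 6 mm above the trivet, so something is propping or holding it. I'll probe by raising the knob slightly.

>>> jog_arm --pt "0 0 0 0 0 -2 15" --pt "0 0 0 0 0 -2 15" --pt "0 0 0 0 0 0 15"

```text
t: 21.0
eef_pos: [491.9, 15.1, 84.2]
tcp_rot: [3.141, 0.0, 1.868]
ft_force: [-0.5, -0.6, 0.9]
opening: 0.207
grip_force: 30.0
```

```bash
cat > prof.py <<'E'
from h import *
s=env.state();print(s["t"],s["eef_pos"],s["ft_force"])
c=env.read_camera("scene")
P=cloud(c);S=(P[...,:2]-[526,-102.5])@[-.292,.956];O=(P[...,:2]-[526,-102.5])@[.956,.292];z=P[...,2];I=c["color"].astype(int)
w=(I[...,0]>I[...,2]+22)&(z>5)&(z<60)
for s in range(-50,120,10):
    k=w&(abs(S-s)<5)&(abs(O)<(20 if s<46 else 6))
    print(s,k.sum(),z[k].mean().round(1),np.percentile(z[k],90).round(1) if k.sum() else 0,end=" | ")
k=w&(abs(O)<15)&(S<40);print("\nslope",np.polyfit(S[k],z[k],1), "smin",np.percentile(S[k],1))
for a,b in((-30,0),(10,40)):
    k=w&(S>a)&(S<b);print("o edges",np.percentile(O[k],[3,97]).round(1))
E
python3 prof.py
```

```text
21.0 [491.94240198  15.13132869  84.20943772] [-0.49680531 -0.600245    0.92763249]
-50 7 9.1 10.7 | -40 33 14.0 15.8 | -30 35 13.8 15.0 | -20 35 14.2 15.7 | -10 35 14.4 16.2 | 0 32 14.9 16.5 | 10 36 14.8 16.2 | 20 37 15.3 17.2 | 30 31 16.1 18.1 | 40 35 16.1 18.1 | 50 12 16.4 19.5 | 60 16 16.8 20.0 | 70 15 17.3 20.2 | 80 12 18.2 20.9 | 90 15 18.4 22.5 | 100 7 18.6 21.6 | 110 8 18.9 22.6 | 
slope [-3.40697738e-03  1.48611474e+01] smin -187.49105661994642
o edges [-28.9  35.7]
o edges [-28.1  37.6]
```

>>> jog_arm --pt "0 0 0 2 0 0 15" --pt "0 0 0 2 0 0 15" --pt "0 0 0 2 0 0 15" --pt "0 0 0 0 0 2 15" --pt "0 0 0 0 0 1.5 15" --pt "0 0 0 0 0 0 15"

```text
t: 21.8
eef_pos: [490.0, 21.0, 80.4]
tcp_rot: [-3.141, -0.0, 1.868]
ft_force: [-0.2, 1.8, 0.7]
opening: 0.206
grip_force: 30.0
```

```bash
python3 prof.py
```

```text
21.8 [489.99885547  21.032223    80.37211758] [-0.24343192  1.79315485  0.69660038]
-50 0 nan 0 | -40 20 14.9 19.1 | -30 35 18.2 20.4 | -20 37 17.6 19.1 | -10 36 17.4 19.3 | 0 34 17.5 19.1 | 10 34 17.4 18.7 | 20 36 17.2 18.9 | 30 33 16.9 18.8 | 40 34 16.6 17.8 | 50 8 18.0 20.0 | 60 15 15.4 19.5 | 70 13 17.1 19.8 | 80 13 15.8 19.1 | 90 13 16.8 19.1 | 100 14 16.2 18.6 | 110 7 15.3 17.7 | 
slope [-0.0523753  17.29450387] smin -154.3499247983941
o edges [-28.7  41.6]
o edges [-28.5  40.1]prof.py:8: RuntimeWarning: Mean of empty slice.
  print(s,k.sum(),z[k].mean().round(1),np.percentile(z[k],90).round(1) if k.sum() else 0,end=" | ")
  ret = ret.dtype.type(ret / rcount)
```

>>> jog_arm --pt "0 0 0 0 0 -3 15" --pt "0 0 0 2 0 0 15" --pt "0 0 0 2 0 0 15" --pt "0 0 0 2 0 0 15" --pt "0 0 0 0 0 2 15" --pt "0 0 0 0 0 1 15" --pt "0 0 0 0 0 0 15"

```text
t: 22.72
eef_pos: [488.3, 26.7, 80.4]
tcp_rot: [-3.141, -0.0, 1.868]
ft_force: [-0.1, 0.9, 1.4]
opening: 0.207
grip_force: 30.0
```

```bash
python3 prof.py 2>/dev/null
```

```text
22.725 [488.27428676  26.74973206  80.39863273] [-0.13901942  0.9306651   1.44964722]
-50 0 nan 0 | -40 0 nan 0 | -30 31 15.6 19.1 | -20 35 17.6 19.7 | -10 36 17.3 19.4 | 0 34 17.0 18.2 | 10 37 17.0 18.3 | 20 36 17.0 18.7 | 30 33 16.7 18.5 | 40 33 16.5 18.2 | 50 7 17.7 18.8 | 60 12 17.4 19.4 | 70 13 16.4 19.1 | 80 12 16.6 19.6 | 90 14 16.4 18.6 | 100 13 15.9 20.7 | 110 12 16.3 19.0 | 
slope [-0.06472685 17.2483972 ] smin -180.47029920191224
o edges [-28.6  39.8]
o edges [-28.8  38. ]
```

```bash
cat > fit.py <<'E'
from h import *
s=env.state();e=s["eef_pos"];ks=(np.array(e[:2])-[526,-102.5])@[-.292,.956]
Q=[];H=[];T=[]
for i in range(5):
    c=env.read_camera("scene");P=cloud(c);P=P.reshape(-1,3);I=c["color"].astype(int).reshape(-1,3)
    S=(P[:,:2]-[526,-102.5])@[-.292,.956];O=(P[:,:2]-[526,-102.5])@[.956,.292];z=P[:,2]
    w=(I[:,0]>I[:,2]+22)&(z>5)&(z<40);t=ks-165
    k=w&(abs(O)<20)&(S>t+8)&(S<t+85);Q.append(np.c_[S,z,O][k])
    k=w&(abs(O+1)<5)&(S>t+105)&(S<t+150);H.append(np.c_[S,z,O][k])
    k=(abs(O)<50)&(S>-55)&(S<t-12);T.append(z[k])
Q=np.vstack(Q);H=np.vstack(H);a,b=np.polyfit(Q[:,0],Q[:,1],1);h,g=np.polyfit(H[:,0],H[:,1],1)
print("t",round(s["t"],2),"tcpz",round(e[2],1),"F",np.round(s["ft_force"],1),"knob s",ks.round(1),"trivet z",np.nanmedian(np.concatenate(T)).round(2))
print("blade top: slope",a.round(4),"tip",(a*(ks-165)+b).round(2),"neck",(a*(ks-70)+b).round(2),"handle: slope",h.round(4),[(h*x+g).round(2) for x in(ks-60,ks-20)],"o",np.polyfit(Q[:,0],Q[:,2],1).round(3))
E
python3 fit.py
```

```text
t 22.77 tcpz 80.4 F [0.3 1.5 0.8] knob s 134.6 trivet z 9.1
blade top: slope -0.0159 tip 17.6 neck 16.09 handle: slope -0.0212 [np.float64(16.57), np.float64(15.72)] o [-0.009 -0.254]
```

>>> jog_arm --pt "0 0 0 0 0 -3 15" --pt "0 0 0 0 0 0 15" --pt "0 0 0 0 0 0 15"

```text
t: 23.4
eef_pos: [488.4, 26.6, 83.6]
tcp_rot: [3.141, 0.0, 1.868]
ft_force: [0.1, 0.5, 0.6]
opening: 0.209
grip_force: 30.0
```

```bash
python3 fit.py
```

```text
t 23.4 tcpz 83.6 F [0.1 0.5 0.6] knob s 134.4 trivet z 9.05
blade top: slope 0.0229 tip 14.2 neck 16.38 handle: slope 0.0263 [np.float64(17.42), np.float64(18.48)] o [-0.01  -0.262]
```

>>> jog_arm --pt "0 0 0 3 0 0 15" --pt "0 0 0 4 0 0 15" --pt "0 0 0 3 0 1 15" --pt "0 0 0 0 0 2 15" --pt "0 0 0 0 0 0.4 15" --pt "0 0 0 0 0 0 15"

```text
t: 24.4
eef_pos: [485.4, 36.2, 80.0]
tcp_rot: [-3.141, -0.0, 1.868]
ft_force: [0.1, 1.2, 0.3]
opening: 0.206
grip_force: 30.0
```

```bash
python3 fit.py
```

```text
t 24.4 tcpz 80.0 F [0.1 1.2 0.3] knob s 144.5 trivet z 9.03
blade top: slope 0.0109 tip 13.02 neck 14.06 handle: slope 0.0152 [np.float64(14.5), np.float64(15.11)] o [-0.005 -0.315]
```

>>> jog_arm --pt "0 0 0 0 0 -4 15" --pt "0 0 0 0 0 -4 15" --pt "0 0 0 -4 0 0 15" --pt "0 0 0 -6 0 0 15" --pt "0 0 0 -6 0 0 15" --pt "0 0 0 -6 0 0 15" --pt "0 0 0 -3.5 0 0 15" --pt "0 0 0 0 0 2 15" --pt "0 0 0 0 0 1 15" --pt "0 0 0 0 0 0 15"

```text
t: 25.9
eef_pos: [492.8, 12.0, 85.0]
tcp_rot: [-3.141, -0.0, 1.868]
ft_force: [0.2, 0.1, -0.4]
opening: 0.211
grip_force: 30.0
```

```bash
python3 fit.py; python3 prof.py 2>/dev/null
```

```text
t 25.9 tcpz 85.0 F [ 0.2  0.1 -0.4] knob s 119.2 trivet z nan
blade top: slope 0.0379 tip 13.17 neck 16.76 handle: slope 0.0519 [np.float64(17.44), np.float64(19.52)] o [ 0.001 -0.424]
26.15 [492.85409068  11.96175859  85.15332349] [-0.39097644 -0.54909898 -0.6561859 ]
-50 23 10.6 13.1 | -40 36 13.2 15.1 | -30 36 13.9 15.5 | -20 36 14.1 15.5 | -10 37 14.6 16.2 | 0 34 15.0 16.9 | 10 35 15.6 17.3 | 20 35 15.9 17.8 | 30 32 16.0 17.9 | 40 34 17.0 19.6 | 50 12 17.3 20.3 | 60 15 17.7 22.3 | 70 14 18.0 21.3 | 80 15 19.3 22.2 | 90 14 18.1 21.8 | 100 7 19.1 20.6 | 110 2 24.5 24.6 | 
slope [3.12137096e-03 1.48740609e+01] smin -133.4354737750472
o edges [-29.   36.9]
o edges [-27.8  37.2]
  return np.nanmean(a, axis, out=out, keepdims=keepdims)
```

>>> jog_arm --pt "0 0 0 0 0 0.8 15" --pt "0 0 0 0 0 0 15" --pt "0 0 0 0 0 0 20" --pt "0 0 0 0 0 0 24" --pt "0 0 0 0 0 0 30" --pt "0 0 0 0 0 0 40" --pt "0 0 0 0 0 0 50" --pt "0 0 0 0 0 0 50"

```text
t: 27.2
eef_pos: [492.9, 11.9, 84.3]
tcp_rot: [3.142, -0.0, 1.868]
ft_force: [1.1, -0.3, -0.6]
opening: 0.515
grip_force: 0.0
```

```bash
python3 fit.py 2>/dev/null
```

```text
t 27.2 tcpz 84.3 F [ 1.1 -0.3 -0.6] knob s 119.0 trivet z nan
blade top: slope 0.0413 tip 12.82 neck 16.74 handle: slope 0.037 [np.float64(17.47), np.float64(18.94)] o [ 0.007 -0.026]
```

>>> jog_arm --pt "0 0 0 0 0 -5 50" --pt "0 0 0 0 0 -10 50" --pt "0 0 0 0 0 -15 50" --pt "0 0 0 5 -10 -25 50" --pt "0 0 0 5 -15 -25 50" --pt "0 0 0 5 -20 -30 50" --pt "0 0 0 5 -20 -30 50" --pt "0 0 0 5 -15 -20 50" --pt "0 0 0 0 -5 -10 50" --pt "0 0 0 0 0 0 50"

```text
t: 28.7
eef_pos: [404.5, 10.8, 255.1]
tcp_rot: [3.14, 0.001, 1.868]
ft_force: [-0.6, 0.2, -0.9]
opening: 0.527
grip_force: 0.0
```

Run:
```python
from h import *
s=env.state();print(s["t"],s["eef_pos"])
c=env.read_camera("scene");a=cv2.resize(c["color"][160:290,180:400,::-1],None,fx=3.5,fy=3.5,interpolation=cv2.INTER_CUBIC)
cv2.imwrite("pics/s7.png",a)
for n in("scene","top"):
  L=[]
  for i in range(4):
    c=env.read_camera(n);P=cloud(c).reshape(-1,3);I=c["color"].astype(int).reshape(-1,3)
    S=(P[:,:2]-[526,-102.5])@[-.292,.956];O=(P[:,:2]-[526,-102.5])@[.956,.292]
    L.append(np.c_[S,O,P[:,2]][(I[:,0]>I[:,2]+22)&(P[:,2]>4)&(P[:,2]<45)&(abs(O)<45)&(S>-70)&(S<145)])
  q=np.vstack(L);print(n,len(q),"s",np.percentile(q[:,0],[.5,99.5]).round(1) if len(q) else 0)
  for a in range(-50,140,20):
    k=q[(q[:,0]>a)&(q[:,0]<a+20)]
    if len(k)>5: print(a,len(k),"o",np.percentile(k[:,1],[3,50,97]).round(1),"z",np.median(k[:,2]).round(1),np.percentile(k[:,2],95).round(1))
```

```text
28.7 [404.5371408   10.76339438 255.08108352]
scene 2810 s [-50.1 126.4]
-50 418 o [-28.6  -0.6  34.2] z 13.0 15.6
-30 460 o [-28.6  -2.8  36.4] z 13.7 16.1
-10 466 o [-28.7  -1.6  37. ] z 14.4 16.7
10 448 o [-27.7  -1.8  38.3] z 15.2 17.7
30 378 o [-26.9  -3.2  34.7] z 15.8 18.7
50 145 o [-8.6 -2.6 22.9] z 17.5 21.6
70 124 o [-7.3 -3.3  3.9] z 18.9 22.8
90 167 o [-9.5 -4.3  4.1] z 20.3 25.5
110 188 o [-10.6  -6.1   4.4] z 22.5 28.0
top 1919 s [-53.3  43.2]
-50 630 o [-27.7  -0.2  28.5] z 14.1 18.3
-30 497 o [-27.8   6.9  30.5] z 15.1 19.4
-10 333 o [ 0.6 15.5 30.9] z 15.6 19.9
10 287 o [ 5.1 17.9 31.5] z 16.1 20.8
30 108 o [13.2 20.3 28.3] z 16.2 21.8
```

View pics/s7.png

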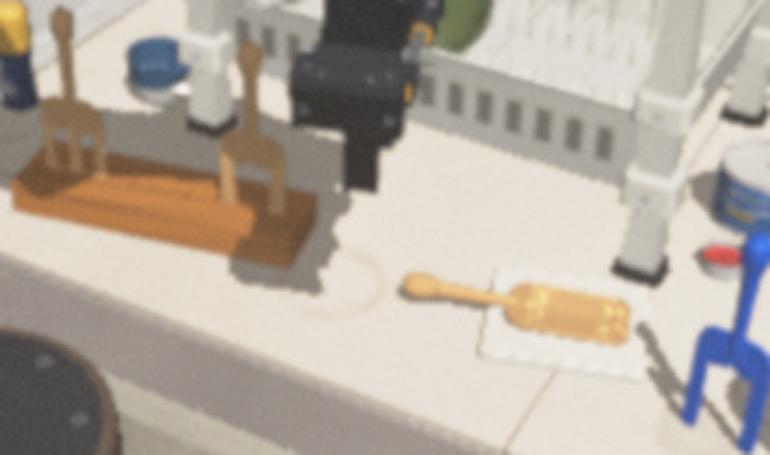

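The final view shows the solid paddle lying across the trivet: blade centred (tip near (630,320)), handle out over the left side, knob at (420,287). The turner and fork are still in the stand, and the gripper is clear.

```bash
python3 -c "
from cell import env
print(env.job_done())"
```

```text
the job is handed in; nothing more can be done
None
```

I handed the job in after about 29 s with one part not fully met: the knob stayed about 6 mm above the worktop (a tilt of about 2°), because the handle rests on the trivet's left edge when the blade is centred; the blade is in the middle with its handle straight out to the left, it swung down in the grip without being dropped, and the turner and fork still stand.

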